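# Level the two-pan kitchen balance

## Robot

A 7-joint arm with a two-finger parallel gripper is mounted at the origin on a cart in front of the work surface, level with it; the furniture and walls round the work are solid. World frame = base frame: x ahead of the robot, y to its left, z up, the work surface at z = 0. Lengths are in m, angles in rad, forces in N, time in s.
With the tool pointing down it reaches from about 0.35 to 0.9 m from the base axis. Payload 8.1 kg.
Tool frame: the origin (TCP) lies at the very end of the fingers, on their centre line; the grasp point (between the pads) lies 19 mm behind it; z points along the fingers, y is the line along which they close (so a half turn about z gives the same grasp; the last joint's range is limited). The gripper opens to 92 mm and grips with 3 to 60 N. Pads are 19 mm wide; open, the fingers measure 130 mm over their backs; the gripper's body (75 mm by 190 mm) begins 47 mm behind the grasp point.
Start: joints at [1.112, 0.434, 0.025, 1.573, -0.012, 1.134, -0.075], TCP at [0.218, -0.586, 0.227] pointing down, gripper open.
Joint ranges: [-2.62, 2.62], [-0.44, 2.09], [-1.27, 1.32], [0.08, 2.57], [-1.32, 4.46], [0.12, 2], [-2.74, 2.74]. Speed limits (rad/s): [2.22, 2.22, 3.01, 3.01, 3.14, 3.14, 3.14].

## Interface

Orientations are given as a rotation vector (axis times angle).
In Python, from cell import robot, grab_frame gives the robot as it stands. The module is installed in compiled form; this text tells all that it offers.
- The arm moves only by the tool carry_out, never from a script. Its argument "steps" is a list that holds one entry, the list of rows, each a list of 7 numbers: the turn, a rotation vector about the world's x, y, z in rad, then the shift along the world's x, y, z in m, then the gripper's target within -1 to 1 (fully open at 1, half-way at 0, shut at -1). In form: [[[ax, ay, az, dx, dy, dz, jaw], ...]]. A call has 1 to 5 rows; each row is the pose to reach, as a shift and turn from the pose commanded when the call began; what a row does not reach only later rows make up. A row lasts 1/8 s, in which the tool goes at most 62.5 mm and 10.7 degrees, less where a joint would pass 70% of its speed; a pose out of reach is approached as far as the arm can. A call with a gripper value outside its range is refused whole. The fingers move at their own pace and stop on an object; "grip_force" is the grip in N (left out, the last holds). Time passes only in rows, so rows that repeat a pose let the fingers close. It gives the time, the measured TCP pose, the force, the opening and the grip force at its end, in the units of the state.
- robot.get_state(): the state, without advancing time (a new reading comes with each control period).
- grab_frame(name): name is "scene" or "top" or "wrist"; returns a dict with "image" (384x512x3 uint8, red, green, blue), "range_z" (384x512 float32, m along the optical axis (not along the pixel's ray), 0 where there is no reading), "fovy" (degrees; the focal length in pixels is half the picture's height over the tangent of half this angle, whatever the lens; pixels are square), "cx", "cy" (the principal point, pixels), "R" (3x3) and "t" (3): a world point X has camera coordinates R X + t. Camera axes: x right, y down, z forward; pixel columns grow to the right and rows downward; lengths in m; the calibration is good to about 2 mm. A picture is of the moment at which its call begins.
- robot.job_done(): hands the job in; it is judged then, once.
The state is a dict: "time": time; "qpos": joint angles; "qd": joint speeds; "effort": joint torques, N m; "eef_pos": TCP position; "ee_rot": TCP orientation; "contact_force": force on the tool from outside, world axes, zero at the start; "wrist_torque": the same for the moment, N m; "gripper_width": finger opening in m; "gripper_force": force on a finger pad.
Only numpy, scipy, OpenCV 4.12 (cv2) and the standard library are available. Lean on these libraries where they do the work, as an engineer would, in place of code of your own. Each camera call takes 0.05 s, during which the arm holds its last target. There are 200 camera calls.

## Task

The two-pan balance on the worktop hangs down on the side of the food tin, because one of the three small shakers stands beside the tin instead of with the other two. Carry that shaker across and set it upright on the other pan with the other two, so that the balance comes to rest level. Tip nothing over on the pans.

Things in the scene. Friction and masses are not known exactly. Their poses are not given: they have to be found in the camera images.
- balance: Fixed steel two-pan balance. Origin: centre of its foot on the worktop; z up, y along the beam. Pans 200 (x) by 140 mm (y), rim 6 mm above the pan floor, centred at x = 0, y = +105 and -105 mm; always horizontal, floors 66 mm up when level. Between the pans a pointer reaches 105 mm up. At the start each pan carries two things about 40 mm either side of its middle in x; the middle is free.
- beam (a joint): Beam angle, rad: 0 level, positive with the +y pan up (its floor at 66 mm + 105 mm x value, the -y pan's at 66 mm - 105 mm x value); stops at +-0.11 (12 mm). At the start it rests at the stop, the heavy side down; which side that is varies. One shaker's weight of difference holds it at the stop, wherever on the pan things stand. Damped: at rest 1 to 2 s after a change.
- tin: Low wide food tin, 75 mm across and 58 mm tall, 255 g: as heavy as the three shakers together. Origin: centre of its underside, z up. Stands on the low pan beside one shaker, their centres about 80 mm apart. (Behind and above hangs a wall cabinet: its underside 0.49 m above the worktop, its door handles 0.59 m ahead of the robot; keep the wrist clear of it.)
- shaker_a: One of three identical small shakers, beige glass with a pale rounded cap, 31 mm across and 42 mm tall, 85 g. Origin: centre of its underside, z up along it. At the start it stands on a pan, either beside the tin or with one other shaker.
- shaker_b: One of three identical small shakers, beige glass with a pale rounded cap, 31 mm across and 42 mm tall, 85 g. Origin: centre of its underside, z up along it. At the start it stands on a pan, either beside the tin or with one other shaker.
- shaker_c: One of three identical small shakers, beige glass with a pale rounded cap, 31 mm across and 42 mm tall, 85 g. Origin: centre of its underside, z up along it. At the start it stands on a pan, either beside the tin or with one other shaker.
There are look-alikes about, which are no part of the job. Leave any turquoise look-alike of the shaker_a alone. What is shaped like the shaker_c but pink is not meant.

How it is judged:
At the end, for the whole second after the job is handed in: The beam rests within 0.04 rad of level (pans within about 4 mm of their level height); the tin stands on one pan and all three shakers on the other, each standing upright within 10 degrees directly on its pan, and at rest (value of joint beam between -0.04 and 0.04 rad and velocity of joint beam between -0.05 and 0.05 rad/s and angle between each of shaker_a, shaker_b, shaker_c, tin's own z axis and vertical below 0.17 rad and linear speed of each of shaker_a, shaker_b, shaker_c, tin below 0.02 m/s and ((x of tin in the frame of balance between -0.1 and 0.1 m and z of tin in the frame of balance between 0.056 and 0.076 m and y of tin in the frame of balance between 0.035 and 0.175 m and x of shaker_a in the frame of balance between -0.1 and 0.1 m and z of shaker_a in the frame of balance between 0.056 and 0.076 m and y of shaker_a in the frame of balance between -0.175 and -0.035 m and x of shaker_b in the frame of balance between -0.1 and 0.1 m and z of shaker_b in the frame of balance between 0.056 and 0.076 m and y of shaker_b in the frame of balance between -0.175 and -0.035 m and x of shaker_c in the frame of balance between -0.1 and 0.1 m and z of shaker_c in the frame of balance between 0.056 and 0.076 m and y of shaker_c in the frame of balance between -0.175 and -0.035 m) or (x of tin in the frame of balance between -0.1 and 0.1 m and z of tin in the frame of balance between 0.056 and 0.076 m and y of tin in the frame of balance between -0.175 and -0.035 m and x of shaker_a in the frame of balance between -0.1 and 0.1 m and z of shaker_a in the frame of balance between 0.056 and 0.076 m and y of shaker_a in the frame of balance between 0.035 and 0.175 m and x of shaker_b in the frame of balance between -0.1 and 0.1 m and z of shaker_b in the frame of balance between 0.056 and 0.076 m and y of shaker_b in the frame of balance between 0.035 and 0.175 m and x of shaker_c in the frame of balance between -0.1 and 0.1 m and z of shaker_c in the frame of balance between 0.056 and 0.076 m and y of shaker_c in the frame of balance between 0.035 and 0.175 m))); the robot touches nothing.
It fails at once if the tin or a shaker is tipped over (more than 40 degrees) (angle between any of shaker_a, shaker_b, shaker_c, tin's own z axis and vertical above 0.7 rad).
It also fails if it takes over 42 s, if anything falls off the work surface, if the arm or the gripper's body presses on something with over 40 N, if the wrist force passes 120 N, or if a joint passes its speed limit or range.

## Working session

There is one attempt and no reset: what is moved stays moved. The work goes in short steps, Python scripts to look and compute and a tool call to move; the robot and the scene stay as the last step left them, time stands still between calls to the robot, and variables do not carry over. Pictures are saved under pics/ and viewed, at most 10 in all, crops included, and the job is handed in when it is done.

Besides the shell and the picture viewer there is one more tool, called after "Call:" as name(argument=value, ...), one argument or row to a line, values as JSON. carry_out: Moves the arm, as the interface text tells. Its arguments: {"type":"object","properties":{"steps":{"type":"array"},"grip_force":{"type":"number"}},"required":["steps"]}

```bash
mkdir -p pics; cat > h.py <<'E'
from cell import robot, grab_frame
import numpy as np, cv2
def pt(f,u,v,z=None):
    z=f["range_z"][int(v),int(u)] if z is None else z
    fl=192/np.tan(np.radians(f["fovy"]/2))
    c=np.array([(u-f["cx"])/fl*z,(v-f["cy"])/fl*z,z]); return f["R"].T@(c-f["t"])
def world(f):
    z=f["range_z"].astype(float); fl=192/np.tan(np.radians(f["fovy"]/2))
    v,u=np.mgrid[:384,:512]
    c=np.stack([(u-f["cx"])/fl*z,(v-f["cy"])/fl*z,z],-1); return (c-f["t"])@f["R"]
def save(n,im): cv2.imwrite("pics/"+n,cv2.cvtColor(np.ascontiguousarray(im),cv2.COLOR_RGB2BGR))
E
python3 - <<'E'
from h import *
import pickle
fs={n:grab_frame(n) for n in("scene","top")}
pickle.dump(fs,open("f.pkl","wb"))
for n in fs: save(n+".png",fs[n]["image"]); print(n,fs[n]["R"].round(2).tolist(),fs[n]["t"].round(2),fs[n]["fovy"])
s=robot.get_state(); print({k:np.round(v,3).tolist() for k,v in s.items()})
E
```

```text
scene [[-0.56, -0.83, 0.01], [-0.41, 0.27, -0.87], [0.72, -0.49, -0.49]] [0.39 0.22 0.64] 46.94141744999381
top [[0.01, -1.0, -0.02], [-0.99, -0.01, -0.11], [0.11, 0.02, -0.99]] [0.17 0.49 0.91] 48.80559318862487
{'time': 0.1, 'qpos': [1.112, 0.435, 0.025, 1.574, -0.012, 1.134, -0.075], 'qd': [-0.001, -0.002, -0.0, -0.002, 0.003, 0.001, -0.001], 'effort': [0.003, -66.914, 0.988, -31.515, -0.061, 0.038, 0.0], 'eef_pos': [0.218, -0.585, 0.226], 'ee_rot': [-3.091, -0.556, 0.001], 'contact_force': [-0.484, -0.659, -0.022], 'wrist_torque': [-0.006, -0.009, 0.017], 'gripper_force': 0.0, 'gripper_width': 0.092}
```

View pics/scene.png

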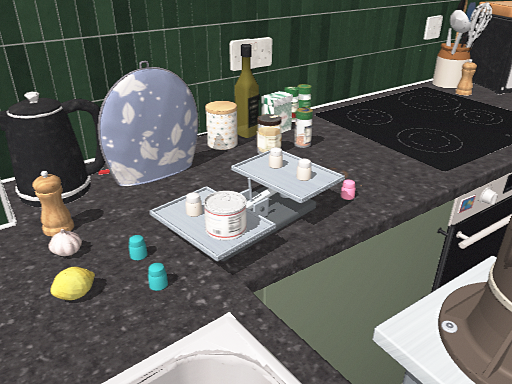

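View pics/top.png

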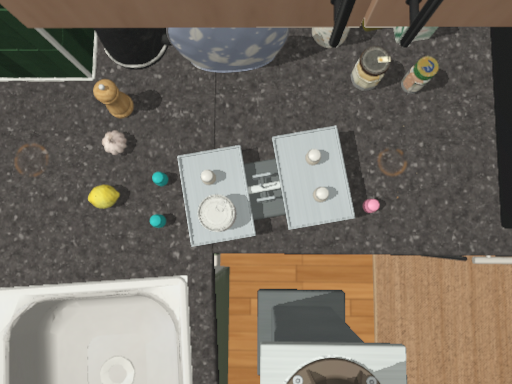

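Candidates, by pixel in the top view: beige shaker beside the tin (207,176), which is the target. The beige pair on the high pan is at (314,157) and (322,194). Turquoise look-alikes are at (160,179) and (157,221), and a pink one is at (372,206). The tin is at (217,212).

```bash
python3 - <<'E'
from h import *
import pickle
fs=pickle.load(open("f.pkl","rb")); f=fs["top"]; W=world(f)
for n,(u,v),r in (("tgt",(207,176),6),("tin",(217,212),17),("s1",(314,157),6),("s2",(322,194),6)):
    p=W[v-r-3:v+r+4,u-r-3:u+r+4].reshape(-1,3); zt=np.percentile(p[:,2],95)
    q=p[p[:,2]>zt-.015]; print(n,((q.max(0)+q.min(0))/2).round(3),np.median(q,0).round(3),zt.round(3))
for n,u,v in (("pinkish",372,206),("LpanTL",179,155),("LpanTR",241,148),("LpanBL",192,244),("LpanBR",254,237),("RTL",274,136),("RTR",336,128),("RBL",290,228),("RBR",352,219),("Lmid",230,180),("Rmid",300,180)): print(n,pt(f,u,v).round(3))
# wrist shape
c=cv2.resize(f["image"][120:250,165:380],None,fx=3.6,fy=3.6,interpolation=cv2.INTER_CUBIC); save("crop.png",c)
E
```

```text
tgt [0.452 0.219 0.525] [0.508 0.273 0.095] 0.098
tin [0.425 0.22  0.533] [0.431 0.251 0.11 ] 0.113
s1 [0.55  0.053 0.114] [0.549 0.054 0.118] 0.12
s2 [0.434 0.088 0.537] [0.471 0.039 0.118] 0.121
pinkish [ 0.453 -0.082  0.041]
LpanTL [ 0.572  0.353 -0.   ]
LpanTR [0.589 0.208 0.   ]
LpanBL [0.367 0.307 0.058]
LpanBR [0.383 0.176 0.002]
RTL [ 0.618  0.131 -0.001]
RTR [0.614 0.002 0.087]
RBL [0.402 0.099 0.084]
RBR [ 0.426 -0.046 -0.001]
Lmid [0.506 0.228 0.052]
Rmid [0.504 0.078 0.077]
```

View pics/crop.png

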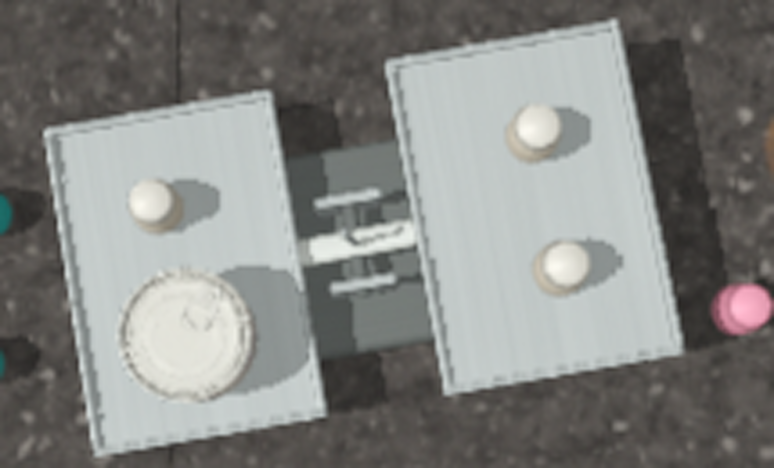

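The crop confirms the target: at crop (152,204) there is a beige body with a pale cap beside the tin. I'm setting out now, with the fingers partly closed.

Call:
carry_out(
  steps=[
    [[0,0,-0.04,0.032,0.051,0,0.4],[0,0,-0.08,0.064,0.102,0,0.4],[0,0,-0.12,0.096,0.153,0,0.4],[0,0,-0.16,0.128,0.204,0,0.4],[0,0,-0.19,0.16,0.255,0,0.4]],
  ],
  grip_force=12,
)

```text
time: 0.72
eef_pos: [0.3783, -0.329, 0.2266]
ee_rot: [-3.131, -0.258, 0.0]
contact_force: [1.2, -0.1, -0.0]
gripper_width: 0.0644
gripper_force: 0.0
```

Call:
carry_out(
  steps=[
    [[0,0,0,0.02,0.058,0,0.4],[0,0,0,0.04,0.116,0,0.4],[0,0,0,0.06,0.174,0,0.4],[0,0,0,0.07,0.232,0,0.4],[0,0,0,0.08,0.29,0,0.4]],
  ],
)

```text
time: 1.35
eef_pos: [0.4576, -0.039, 0.2266]
ee_rot: [3.131, 0.26, -0.0]
contact_force: [0.3, 0.3, -0.9]
gripper_width: 0.0642
gripper_force: 0.0
```

```bash
python3 - <<'E'
from h import *
import pickle
f=pickle.load(open("f.pkl","rb"))["top"]; W=world(f)
for n,a,b in (("L",.046,.066),("R",.07,.092)):
    m=(W[...,2]>a)&(W[...,2]<b)&(W[...,0]>.35)&(W[...,0]<.65)&(W[...,1]>-.06)&(W[...,1]<.36)
    k=cv2.morphologyEx(m.astype(np.uint8),cv2.MORPH_OPEN,np.ones((5,5)))>0
    _,l,s,_=cv2.connectedComponentsWithStats(k.astype(np.uint8)); i=1+np.argmax(s[1:,4])
    print(n,cv2.minAreaRect((W[l==i][:,:2]*1000).astype(np.float32)),np.median(W[l==i][:,2]))
s=robot.get_state(); print(s["time"],s["eef_pos"],s["ee_rot"],s["contact_force"])
E
```

```text
L ((472.4334411621094, 257.8205261230469), (200.07159423828125, 142.6416473388672), 10.356891632080078) 0.055347399093819485
R ((510.0693664550781, 52.450050354003906), (200.0474853515625, 140.32928466796875), 10.368929862976074) 0.0782393798214282
1.35 [ 0.45761842 -0.0389946   0.22662482] [ 3.13070768e+00  2.59944664e-01 -2.42682935e-04] [ 0.28957607  0.28192164 -0.92727387]
```

Call:
carry_out(
  steps=[
    [[0,0,0,0.01,0.06,0,0.4],[0,0,0,0.02,0.12,0,0.4],[0,0,0.015,0.03,0.18,0,0.4],[0,0,0.015,0.04,0.24,0,0.4],[0,0,0.015,0.05,0.3,0,0.4]],
  ],
)

```text
time: 1.98
eef_pos: [0.5077, 0.2608, 0.2265]
ee_rot: [3.128, 0.283, -0.0]
contact_force: [1.7, -0.7, -0.1]
gripper_width: 0.0644
gripper_force: 0.0
```

Call:
carry_out(
  steps=[
    [[0,0,0,0,0.009,-0.02,0.4],[0,0,0,0,0.009,-0.04,0.4],[0,0,0,0,0.009,-0.04,0.4]],
  ],
)

```text
time: 2.35
eef_pos: [0.5066, 0.2674, 0.185]
ee_rot: [3.127, 0.284, -0.005]
contact_force: [0.3, -0.2, 0.6]
gripper_width: 0.0642
gripper_force: 0.0
```

```bash
python3 - <<'E'
from h import *
import pickle
s=robot.get_state(); print(s["time"],s["eef_pos"],s["ee_rot"])
f=grab_frame("wrist"); save("wrist1.png",f["image"]); pickle.dump(f,open("w.pkl","wb"))
W=world(f)
for n,c,zl,zh in (("tgt",(.508,.272),.085,.105),("tin",(.43,.25),.105,.12)):
    m=(np.hypot(W[...,0]-c[0],W[...,1]-c[1])<(.028 if n=="tgt" else .05))&(W[...,2]>zl)&(W[...,2]<zh)
    q=W[m]; print(n,m.sum(), len(q) and (cv2.minEnclosingCircle((q[:,:2]*1000).astype(np.float32)),q.mean(0).round(4),q[:,2].max()))
E
```

```text
2.35 [0.50659356 0.26740735 0.18502009] [ 3.12696994  0.2839047  -0.00546893]
tgt 924 (((511.1164855957031, 274.5127258300781), 13.689985275268555), array([0.5132, 0.2749, 0.0944]), np.float64(0.09897908055187576))
tin 3533 (((432.0557556152344, 251.32139587402344), 37.94013595581055), array([0.4375, 0.2522, 0.11  ]), np.float64(0.11487365080707701))
```

View pics/wrist1.png

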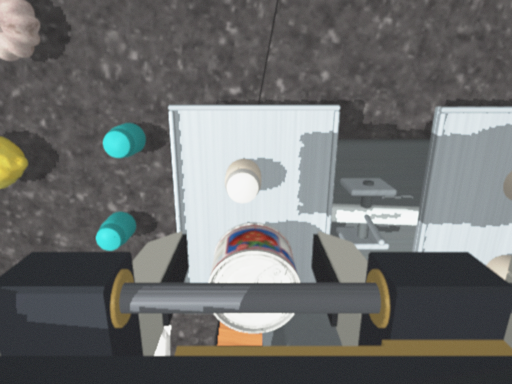

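The wrist view shows the target shaker at (243,180) with clear pan on both sides, and the tin at (255,285) below it. The two turquoise look-alikes are off the pan at (124,140) and (116,230). I'll centre over the target and go down.

Call:
carry_out(
  steps=[
    [[0,0,0,0.004,0.006,0,0.4],[0,0,0,0.004,0.006,-0.04,0.4],[0,0,0,0.004,0.006,-0.08,0.4],[0,0,0,0.004,0.006,-0.11,0.4],[0,0,0,0.004,0.006,-0.123,0.4]],
  ],
)

```text
time: 3.02
eef_pos: [0.5118, 0.274, 0.063]
ee_rot: [3.128, 0.283, -0.001]
contact_force: [-0.6, 0.2, 0.5]
gripper_width: 0.064
gripper_force: 0.0
```

Call:
carry_out(
  steps=[
    [[0,0,0,0,0,0,0.4],[0,0,0,0,0,0,0.4]],
  ],
)

```text
time: 3.28
eef_pos: [0.5126, 0.2748, 0.0652]
ee_rot: [-3.128, -0.283, -0.003]
contact_force: [0.2, 0.0, -0.6]
gripper_width: 0.0642
gripper_force: 0.0
```

Call:
carry_out(
  steps=[
    [[0,0,0,0,0,-0.004,0.4],[0,0,0,0,0,-0.004,0],[0,0,0,0,0,-0.004,-0.4],[0,0,0,0,0,-0.004,-0.7],[0,0,0,0,0,-0.004,-0.7]],
  ],
)

```text
time: 3.9
eef_pos: [0.5117, 0.2741, 0.0598]
ee_rot: [3.129, 0.283, 0.0]
contact_force: [0.3, 0.4, 0.1]
gripper_width: 0.0306
gripper_force: 12.0
```

Call:
carry_out(
  steps=[
    [[0,0,0,0,0,0,-0.8],[0,0,0,0,0,0,-0.8],[0,0,0,0,0,0.01,-0.8],[0,0,0,0,0,0.02,-0.8],[0,0,0,0,0,0.03,-0.8]],
  ],
)

```text
time: 4.53
eef_pos: [0.5119, 0.2743, 0.0908]
ee_rot: [-3.129, -0.283, -0.001]
contact_force: [-0.3, 0.1, -0.7]
gripper_width: 0.0303
gripper_force: 12.0
```

Call:
carry_out(
  steps=[
    [[0,0,0,0,0,0.025,-0.8],[0,0,0,0,0,0.05,-0.8],[0,0,0,0,0,0.075,-0.8],[0,0,0,0,0,0.09,-0.8],[0,0,0,0,-0.03,0.09,-0.8]],
  ],
)

```text
time: 5.15
eef_pos: [0.5118, 0.2468, 0.1814]
ee_rot: [-3.126, -0.289, -0.004]
contact_force: [-0.3, -0.7, -0.6]
gripper_width: 0.0309
gripper_force: 12.0
```

Call:
carry_out(
  steps=[
    [[0,0,0,0,-0.045,0,-0.8],[0,0,0,0,-0.09,0,-0.8],[0,0,0,0,-0.13,0,-0.8],[0,0,0,0,-0.17,0,-0.8],[0,0,0,0,-0.195,0,-0.8]],
  ],
)

```text
time: 5.78
eef_pos: [0.5114, 0.0467, 0.1798]
ee_rot: [3.128, 0.28, -0.001]
contact_force: [0.5, 0.7, -0.9]
gripper_width: 0.0309
gripper_force: 12.0
```

Call:
carry_out(
  steps=[
    [[0,0,0,0,0,0,-0.8],[0,0,0,0,0,0,-0.8],[0,0,0,0,0,0,-0.8]],
  ],
)

```text
time: 6.15
eef_pos: [0.5116, 0.0505, 0.1798]
ee_rot: [-3.128, -0.286, -0.0]
contact_force: [-0.1, -0.3, -0.8]
gripper_width: 0.0308
gripper_force: 12.0
```

```bash
python3 - <<'E'
from h import *
s=robot.get_state(); print(s["time"],s["eef_pos"],s["ee_rot"],s["gripper_width"])
f=grab_frame("wrist"); W=world(f); save("wrist2.png",f["image"])
for n in("s1","s2"):
    c=(.549,.054) if n=="s1" else (.471,.039)
    m=(np.hypot(W[...,0]-c[0],W[...,1]-c[1])<.025)&(W[...,2]>.105)&(W[...,2]<.13)
    q=W[m]; print(n,m.sum(), len(q) and (cv2.minEnclosingCircle((q[:,:2]*1000).astype(np.float32)),q.mean(0).round(4)))
E
```

```text
6.15 [0.51164228 0.05047857 0.17980997] [-3.12801694e+00 -2.86415034e-01 -1.96721881e-04] 0.030844384935191562
s1 1270 (((551.6526489257812, 52.14712905883789), 13.772686004638672), array([0.5531, 0.0525, 0.1174]))
s2 0 0
```

View pics/wrist2.png

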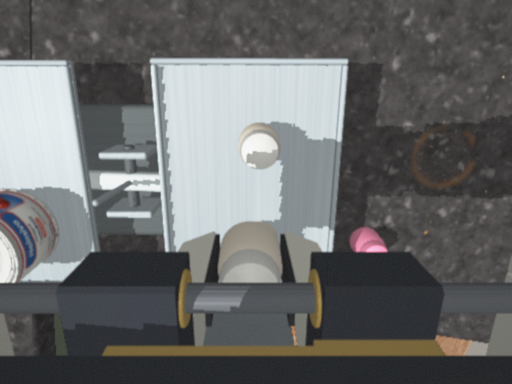

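The wrist view shows the held shaker at (250,250) over the free middle of the pan. The neighbour at (259,147) is 40 mm away. The can at the left edge is the tin on the other pan. I'll lower now, letting the shaker push the pan down to level before I let go.

Call:
carry_out(
  steps=[
    [[0,0,0,0,0,-0.03,-0.8],[0,0,0,0,0,-0.06,-0.8],[0,0,0,0,0,-0.08,-0.8],[0,0,0,0,0,-0.09,-0.8],[0,0,0,0,0,-0.094,-0.8]],
  ],
)

```text
time: 6.82
eef_pos: [0.5117, 0.0496, 0.0855]
ee_rot: [-3.129, -0.285, 0.0]
contact_force: [-0.7, 0.6, -0.6]
gripper_width: 0.0306
gripper_force: 12.0
```

Call:
carry_out(
  steps=[
    [[0,0,0,0,0,-0.003,-0.8],[0,0,0,0,0,-0.006,-0.8],[0,0,0,0,0,-0.009,-0.8],[0,0,0,0,0,-0.012,-0.8],[0,0,0,0,0,-0.014,-0.8]],
  ],
)

```text
time: 7.45
eef_pos: [0.5118, 0.0491, 0.0717]
ee_rot: [3.129, 0.283, 0.0]
contact_force: [-0.3, 0.2, 0.5]
gripper_width: 0.0306
gripper_force: 12.0
```

Call:
carry_out(
  steps=[
    [[0,0,0,0,0,0,-0.8],[0,0,0,0,0,0,-0.8],[0,0,0,0,0,0,-0.8],[0,0,0,0,0,0,-0.8]],
  ],
)

```text
time: 7.95
eef_pos: [0.5116, 0.0491, 0.0718]
ee_rot: [3.129, 0.283, -0.0]
contact_force: [0.0, -0.2, -0.2]
gripper_width: 0.0308
gripper_force: 12.0
```

```bash
python3 - <<'E'
from h import *
f=grab_frame("top"); W=world(f)
for n,c in (("L",(.52,.215)),("R",(.575,.02)),("R2",(.58,.075))):
    m=(np.hypot(W[...,0]-c[0],W[...,1]-c[1])<.012)
    print(n,m.sum(),np.median(W[m][:,2]))
f=grab_frame("scene"); W=world(f)
for n,c in (("L",(.54,.27)),("R",(.575,.02)),("R2",(.58,.075))):
    m=(np.hypot(W[...,0]-c[0],W[...,1]-c[1])<.012)&(W[...,2]<.15)
    print(n,m.sum(),np.median(W[m][:,2]))
save("scene2.png",cv2.resize(f["image"][120:270,130:370],None,fx=3,fy=3))
E
```

```text
L 95 0.06566830244955822
R 14 0.4665511284253455
R2 220 0.5724275823326928
L 55 0.06467194354153617
R 0 nan
R2 38 0.06585449377450878
  return _methods._mean(a, axis=axis, dtype=dtype,
  ret = ret.dtype.type(ret / rcount)
```

View pics/scene2.png

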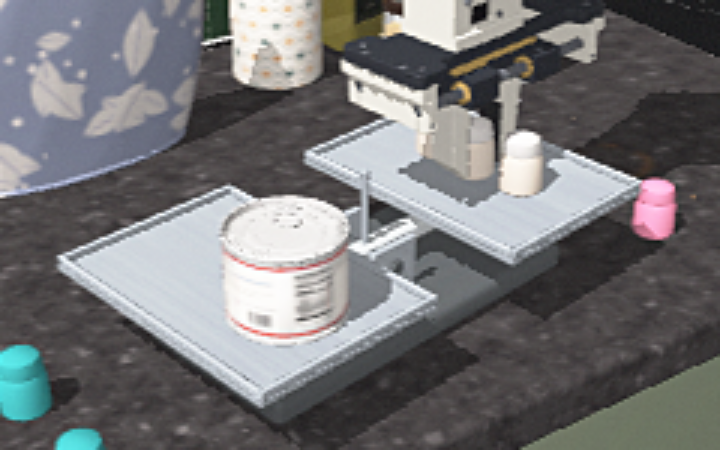

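Both pans read about 66 mm, so the beam is level with the shaker resting on the pan (crop pixel 475,150) and the two neighbours untouched. I'll open gently and pull back straight up.

Call:
carry_out(
  steps=[
    [[0,0,0,0,0,0,-0.2],[0,0,0,0,0,0,0.1],[0,0,0,0,0,0,0.2],[0,0,0,0,0,0,0.2],[0,0,0,0,0,0,0.2]],
  ],
)

```text
time: 8.68
eef_pos: [0.5117, 0.0491, 0.0718]
ee_rot: [3.129, 0.283, -0.0]
contact_force: [-0.7, -0.1, 0.2]
gripper_width: 0.0548
gripper_force: 0.0
```

Call:
carry_out(
  steps=[
    [[0,0,0,0,0,0.01,0.2],[0,0,0,0,0,0.03,0.2],[0,0,0,0,0,0.06,0.2],[0,0,0,0,0,0.09,0.2],[0,0,0,0,0,0.12,0.2]],
  ],
)

```text
time: 9.3
eef_pos: [0.5116, 0.0492, 0.1935]
ee_rot: [-3.129, -0.284, -0.001]
contact_force: [0.4, 0.2, 0.4]
gripper_width: 0.0553
gripper_force: 0.0
```

Call:
carry_out(
  steps=[
    [[0,0,0,-0.03,-0.04,0.02,0.2],[0,0,0,-0.06,-0.09,0.02,0.2],[0,0,0,-0.08,-0.14,0.02,0.2],[0,0,0,-0.1,-0.19,0.02,0.2],[0,0,0,-0.1,-0.22,0.02,0.2]],
  ],
)

```text
time: 9.93
eef_pos: [0.4099, -0.1733, 0.2126]
ee_rot: [3.128, 0.279, 0.0]
contact_force: [0.9, 1.1, -0.1]
gripper_width: 0.055
gripper_force: 0.0
```

Call:
carry_out(
  steps=[
    [[0,0,0,0,0,0,0.2],[0,0,0,0,0,0,0.2],[0,0,0,0,0,0,0.2],[0,0,0,0,0,0,0.2],[0,0,0,0,0,0,0.2]],
  ],
)

```text
time: 10.55
eef_pos: [0.4118, -0.1704, 0.2117]
ee_rot: [-3.129, -0.285, 0.0]
contact_force: [-1.0, 0.6, 0.5]
gripper_width: 0.0552
gripper_force: 0.0
```

Call:
carry_out(
  steps=[
    [[0,0,0,0,0,0,0.2],[0,0,0,0,0,0,0.2],[0,0,0,0,0,0,0.2],[0,0,0,0,0,0,0.2],[0,0,0,0,0,0,0.2]],
  ],
)

```text
time: 11.18
eef_pos: [0.4116, -0.1709, 0.2117]
ee_rot: [3.129, 0.283, -0.0]
contact_force: [-0.7, 0.0, -0.4]
gripper_width: 0.0554
gripper_force: 0.0
```

```bash
python3 - <<'E'
from h import *
f=grab_frame("top"); W=world(f)
for n,c in (("L",(.52,.215)),("R",(.575,.02)),("R2",(.58,.075))):
    m=(np.hypot(W[...,0]-c[0],W[...,1]-c[1])<.012)
    print(n,m.sum(),np.median(W[m][:,2]))
f=grab_frame("scene")
save("scene3.png",cv2.resize(f["image"][120:270,130:370],None,fx=3,fy=3))
print(robot.get_state()["time"])
E
```

```text
L 96 0.06657469661450402
R 96 0.0664013123030931
R2 304 0.5464179168994523
11.275
```

View pics/scene3.png

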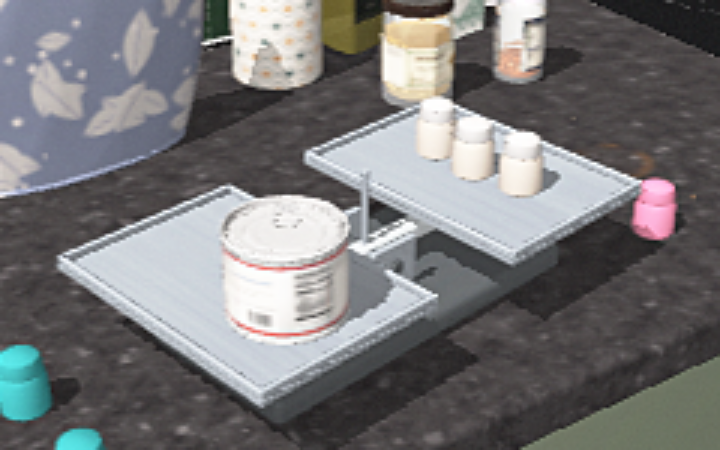

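The three shakers stand upright in a row at (437,128), (473,148) and (521,163). The tin is alone at (285,265), and both pans are at about 66 mm.

```bash
python3 -c "
from cell import robot
print(robot.job_done())"
```

```text
the job is handed in; nothing more can be done
None
```

The job is handed in: all three shakers stand upright on one pan with the tin on the other, the balance rests level (both pans at about 66 mm), and the arm was clear at about 11 s; no verdict was returned.

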